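# Move the stray marker from the grooming stand to the pen cup

### The arm

A 6-joint arm with a two-finger parallel gripper is mounted at the origin on the work surface. World frame = base frame: x ahead of the robot, y to its left, z up, the work surface at z = 0. Lengths are in m, angles in rad, forces in N, time in s.
With the tool pointing down it reaches from about 0.25 to 0.725 m from the base axis. Payload 4 kg.
Tool frame: the origin (TCP) lies at the very end of the fingers, on their centre line; the grasp point (between the pads) lies bot.grasp_offset behind it (bot.grasp_offset is the distance from the TCP to the grasp point, in m); z points along the fingers, y is the direction in which the jaws open and shut (so a half turn about z gives the same grasp; the last joint's range is limited). The gripper opens to 85 mm and grips with 20 to 120 N. Pads are 22 mm wide; open, the fingers measure 114 mm over their backs; the gripper's body (76 mm by 85 mm) begins 54 mm behind the grasp point. The pads swing forward as they close: fully open they stand 13 mm farther back than shut.
Start: joints at [-1.331, 0.241, 0.005, 1.335, 0, 1.571], TCP at [0.119, -0.486, 0.231] pointing down, gripper open.
Joint ranges: [-2.72, 2.72], [-1.05, 1.87], [-1.09, 1.28], [-1.99, 2.15], [-1.42, 1.44], [-3.14, 3.14]. Speed limits (rad/s): [2.79, 2.79, 3.14, 3.14, 3.14, 3.14].

### API

Orientations are given as a unit quaternion [x, y, z, w].
In Python, from workcell import bot gives the robot as it stands. The module is installed in compiled form; this text tells all that it offers.
- The arm moves only by the shell command python3 -m jog 'ROWS' [OPENING]. ROWS is JSON, a list that holds one entry, the list of rows, each a list of 6 numbers: the shift along the tool's x, y, z in m, then the turn, a rotation vector about the tool's x, y, z in degrees. In form: [[[dx, dy, dz, wx, wy, wz], ...]]. A call has 1 to 12 rows; each row shifts and turns the pose as measured when the row begins, along the tool's axes as they then stand; what a row does not reach is not made up. A row lasts 1/8 s, in which the tool goes at most 62.5 mm and 10.7 degrees, less where a joint would pass 70% of its speed; a pose out of reach is approached as far as the arm can. A call is refused whole if a number of a shift passes 0.0625 or a number of a turn 10.7, either way. A call with a gripper value outside its range is refused whole. OPENING is the finger opening in m, from 0 to 0.0854, set as the call begins (- or left out, the last holds). The fingers move at their own pace and stop on an object; the grip force is fixed at half the most. Time passes only in rows, so rows that do not move let the fingers close. It gives the time, the measured TCP pose, the force and the opening at its end, in the units of the state.
- bot.get_obs(): the state, without advancing time (a new reading comes with each control period).
- bot.camera(name): name is "side" or "top"; returns a dict with "pixels" (400x640x3 uint8, red, green, blue), "fx", "fy", "cx", "cy" (pixels), "rvec" (rotation vector, rad) and "tvec" (3), from world to camera coordinates, as OpenCV has them. Camera axes: x right, y down, z forward; pixel columns grow to the right and rows downward; lengths in m; the calibration is good to about 2 mm. A picture is of the moment at which its call begins. There is no depth.
- bot.job_done(): hands the job in, once; it reports no verdict.
The state is a dict: "clock": time; "joint_pos": joint angles; "joint_vel": joint speeds; "tau": joint torques, N m; "eef_pos": TCP position; "tool_rot": TCP orientation; "ft_force": force on the tool from outside, world axes, zero at the start; "ft_torque": the same for the moment, N m; "grip_width": finger opening in m.
Only numpy, scipy, OpenCV 4.12 (cv2) and the standard library are available. Lean on these libraries where they do the work, as an engineer would, in place of code of your own. Each camera call takes 0.05 s, during which the arm holds its last target. There are 200 camera calls.

### The job

The orange marker with the red cap was put in the wooden grooming stand by mistake. Pull it up out of the stand and stand it in the teal pen cup, red cap up. Leave the black comb and the nail file where they are in the stand, and do not tip the pen cup over.

Things in the scene. Friction and masses are not known exactly. Their poses are not given: they have to be found in the camera images.
- marker_mid (a point): Centre of the loose upright marker: round, 140 mm tall, 16 mm thick (cap 17), 30 g; lower 105 mm orange barrel, top 35 mm red cap, fixed to it. z points to the cap. It stands loosely (lean up to 5 degrees) in one of three wells of a fixed pale wooden stand; which one varies. Its foot is 10 mm, centre 80 mm, top 150 mm above the table: the top 65 mm stick out to grasp. Raise it over 75 mm to clear the stand.
- pencup: Loose teal round pen cup, upright, open, empty: 95 mm high, at the rim 76 mm across outside and 68 mm inside (64 mm at the floor), wall 4 mm, floor 5 mm thick, 0.35 kg. Origin at the centre of its underside, on the table; z up. A marker in it may lean on the rim. The white mug with a handle is not it.
- comb_mid (a point): Centre of the black comb standing, teeth up, in another well: 135 mm tall, handle 14 mm thick, teeth part 25 x 5 mm. Stays there. The stand is a block 180 x 55 mm, 85 mm high, with three square wells 23 mm wide, 75 mm deep, in a row along its length, 60 mm apart. Marker, comb and file lie on this row; fingers closing across it have most room.
- nailfile_mid (a point): Centre of the nail file standing in the remaining well of the stand: 135 mm tall, teal round handle 14 mm thick, flat steel blade 12 x 4 mm pointing up. Stays there.
There are look-alikes about, which are no part of the job. What is meant by the part that bears marker_mid is not blue or yellow, and is the larger of those in its own colour.

How it is judged:
By the outcome, as a careful person would: the job done as asked, in the order asked, and still so for the second after the job is handed in, with the robot touching nothing.
It also fails if it takes over 40 s, if anything falls off the work surface, if the arm or the gripper's body presses on something with over 40 N, if the wrist force passes 120 N, or if a joint passes its speed limit or range.

## Working session

There is one attempt and no reset: what is moved stays moved. The work goes in short steps, Python scripts to look and compute and a shell command to move; the robot and the scene stay as the last step left them, time stands still between calls to the robot, and variables do not carry over. Pictures are saved under pics/ and viewed, on a budget of 10 in all, crops included, one or two more only if the job needs it, and the job is handed in when it is done.

```bash
mkdir -p pics; cat > h.py <<'E'
import numpy as np, cv2
from workcell import bot
def snap(n,name):
    c=bot.camera(n); cv2.imwrite(f'pics/{name}.png',c['pixels'][:,:,::-1]); np.save(f'pics/{name}.npy',{k:c[k] for k in c},allow_pickle=True); return c
def load(name): return np.load(f'pics/{name}.npy',allow_pickle=True).item()
def ray(c,u,v):
    R=cv2.Rodrigues(np.array(c['rvec'],float))[0]; t=np.array(c['tvec'],float).ravel()
    d=R.T@np.array([(u-c['cx'])/c['fx'],(v-c['cy'])/c['fy'],1]); return -R.T@t,d
def atz(c,u,v,z):
    o,d=ray(c,u,v); return o+d*(z-o[2])/d[2]
def proj(c,p):
    return cv2.projectPoints(np.array([p],float),np.array(c['rvec'],float),np.array(c['tvec'],float),np.array([[c['fx'],0,c['cx']],[0,c['fy'],c['cy']],[0,0,1.]]),None)[0].ravel()
def tri(c1,p1,c2,p2):
    A=[];b=[]
    for c,p in((c1,p1),(c2,p2)):
        o,d=ray(c,*p); d/=np.linalg.norm(d); P=np.eye(3)-np.outer(d,d); A.append(P); b.append(P@o)
    return np.linalg.lstsq(np.vstack(A),np.hstack(b),rcond=None)[0]
E
python3 - <<'E'
from h import *
for n in('side','top'):
    c=snap(n,n+'0'); print(n,ray(c,320,200),c['fx'])
o=bot.get_obs();print(o['eef_pos'],o['tool_rot'],bot.grasp_offset,o['clock'],o['grip_width'])
E
```

```text
side (array([ 0.42282075, -0.69062261,  0.55963213]), array([ 0.10230481,  0.81911251, -0.56449789])) 384.72767053190637
top (array([0.41627069, 0.00214874, 0.95597142]), array([ 0.10715212, -0.03801802, -0.99358363])) 449.79756834322757
[ 0.11862638 -0.48514636  0.23050913] [ 9.92817796e-01  1.19632554e-01 -1.15693379e-04 -9.28453101e-04] 0.0187 0.1 0.08516017974544829
```

View pics/side0.png

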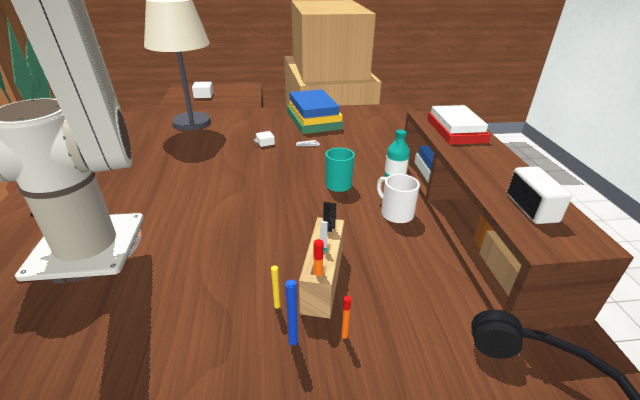

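View pics/top0.png

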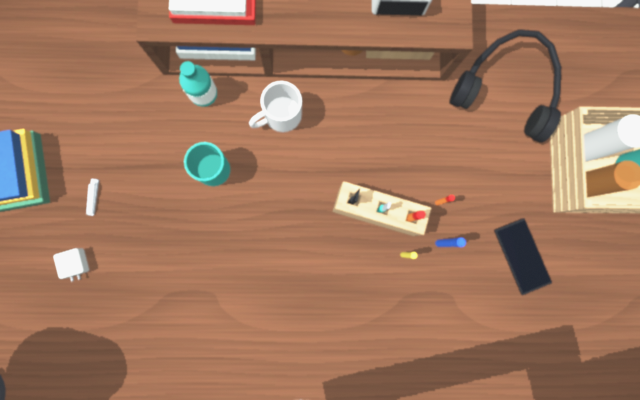

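The side view shows the marker in the stand's near well (cap top about (319,242)), with the teal cup at (340,170). In the top view the cap is about (419,215), the cup rim is at (206,163), and a small orange decoy stands beside the stand at (447,200). I'll enlarge the stand next.

```bash
python3 - <<'E'
import cv2,numpy as np
a=cv2.imread('pics/top0.png')[170:270,320:480]; b=cv2.imread('pics/side0.png')[195:355,255:365]
a=cv2.resize(a,None,fx=5,fy=5,interpolation=cv2.INTER_CUBIC)[:, :, :]
b=cv2.resize(b,None,fx=3.7,fy=3.7,interpolation=cv2.INTER_CUBIC)
cv2.imwrite('pics/cropt.png',a);cv2.imwrite('pics/crops.png',b)
E
```

```text
(no output)
```

View pics/cropt.png

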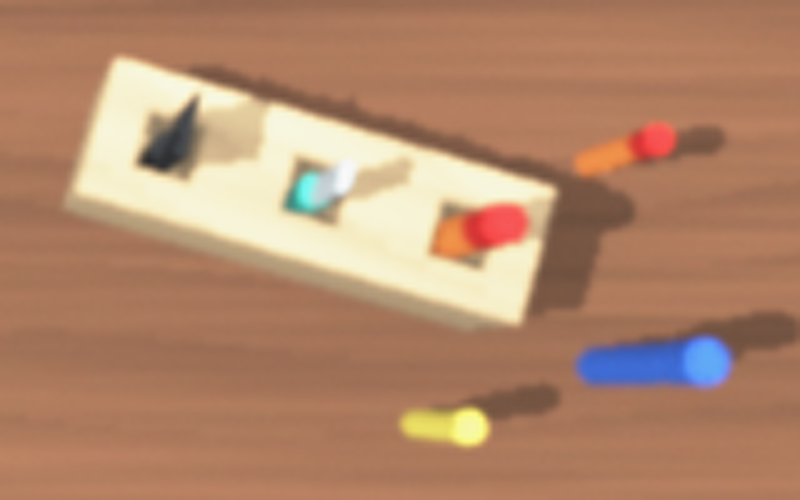

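View pics/crops.png

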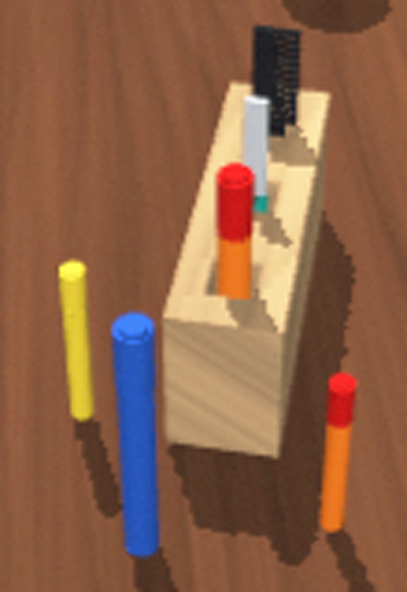

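The crops put the marker cap's top centre at top-view pixel (421.6,214.6) and side-view pixel (318.8,242.3). The stand's top corners are clear, and the row runs along the stand.

```bash
python3 - <<'E'
from h import *
from scipy.spatial.transform import Rotation as R
t,s=load('top0'),load('side0')
T=lambda x,y:(320+x/5,170+y/5); S=lambda x,y:(255+x/3.7,195+y/3.7)
print('cap',tri(t,T(508,223),s,S(236,175)),atz(t,*T(508,223),.15),atz(s,*S(236,175),.15))
print('barrel at rim',atz(t,*T(450,238),.085),atz(s,*S(236,295),.09))
C=np.array([atz(t,*T(*p),.085) for p in((118,57),(555,187),(522,322),(70,195))]);print('corn',C)
d=C[1]-C[0]; d2=C[2]-C[3]; print(np.degrees(np.arctan2(d[1],d[0])),np.degrees(np.arctan2(d2[1],d2[0])),C.mean(0))
print('blue',tri(t,T(707,361),s,S(133,325)),'decoy',tri(t,T(658,140),s,S(342,383)),'yel',tri(t,T(468,428),s,S(72,268)))
im=t['pixels'].astype(int); m=((im[...,1]-im[...,0]>60)).astype(np.uint8); m[:,:180]=0;m[:, 240:]=0;m[:135]=0
u=np.argwhere(m)[:,::-1];print(u.min(0),u.max(0))
print('cup',atz(t,206,163,.095),atz(s,340,157,.095))
for n,p in(('mug',(283,107)),): print(n,atz(t,*p,.09))
o=bot.get_obs();print(R.from_quat(o['tool_rot']).as_matrix().round(3))
E
```

```text
cap [ 0.48027008 -0.21390277  0.14734477] [ 0.47895194 -0.21311725  0.15      ] [ 0.48101091 -0.21690854  0.15      ]
barrel at rim [ 0.47785847 -0.20753205  0.085     ] [ 0.48011591 -0.23024914  0.09      ]
corn [[ 0.54746071 -0.07715303  0.085     ]
 [ 0.49839258 -0.24926804  0.085     ]
 [ 0.44535722 -0.23546914  0.085     ]
 [ 0.49292607 -0.05860939  0.085     ]]
-105.91227847145827 -105.05421872566588 [ 0.49603415 -0.1551249   0.085     ]
blue [ 0.43081418 -0.28926507  0.13792403] decoy [ 0.51766717 -0.28821507  0.09214975] yel [ 0.40544411 -0.21106484  0.09581648]
[184 142] [228 184]
cup [0.57793847 0.18944438 0.095     ] [0.58064904 0.17248209 0.095     ]
mug [0.69312838 0.04361497 0.09      ]
[[ 0.971  0.238 -0.   ]
 [ 0.238 -0.971  0.002]
 [-0.    -0.002 -1.   ]]
```

```bash
cat >> h.py <<'E'
from scipy.spatial.transform import Rotation as Ro
def plan(p,yang,n):
    "rows to TCP p, tool straight down with y at world angle yang deg, in n rows"
    o=bot.get_obs(); R0=Ro.from_quat(o['tool_rot']); a=np.radians(yang); y=np.array([np.cos(a),np.sin(a),0]); z=np.array([0,0,-1.])
    R1=Ro.from_matrix(np.c_[np.cross(y,z),y,z]); w=(R0.inv()*R1).as_rotvec(); dp=(np.array(p)-o['eef_pos'])/n
    print('from',np.round(o['eef_pos'],4),'t',o['clock'],'F',np.round(o['ft_force'],1),'w',o['grip_width'],'turn',np.degrees(w).round(2))
    for i in range(n): print(((R0*Ro.from_rotvec(w*i/n)).inv().apply(dp)).round(4).tolist(),np.degrees(w/n).round(2).tolist())
E
python3 -c "
from h import *
plan([.480,-.214,.231],-15.5,10)"
```

```text
from [ 0.1186 -0.4851  0.2305] t 0.1 F [-0.3 -0.4 -0.9] w 0.08516017974544829 turn [-1.000e-01 -6.000e-02 -6.076e+01]
[0.0415, -0.0178, -0.0] [-0.01, -0.01, -6.08]
[0.0432, -0.0133, -0.0] [-0.01, -0.01, -6.08]
[0.0444, -0.0086, -0.0] [-0.01, -0.01, -6.08]
[0.045, -0.0039, -0.0] [-0.01, -0.01, -6.08]
[0.0452, 0.0009, -0.0] [-0.01, -0.01, -6.08]
[0.0448, 0.0057, -0.0] [-0.01, -0.01, -6.08]
[0.044, 0.0104, -0.0] [-0.01, -0.01, -6.08]
[0.0426, 0.015, -0.0] [-0.01, -0.01, -6.08]
[0.0408, 0.0194, -0.0] [-0.01, -0.01, -6.08]
[0.0385, 0.0236, -0.0] [-0.01, -0.01, -6.08]
```

```bash
python3 -m jog '[[[0.0415,-0.018,0,0,0,-6.1],[0.043,-0.013,0,0,0,-6.1],[0.0445,-0.0085,0,0,0,-6.1],[0.045,-0.004,0,0,0,-6.1],[0.045,0.001,0,0,0,-6.1],[0.045,0.0055,0,0,0,-6.1],[0.044,0.0105,0,0,0,-6.1],[0.0425,0.015,0,0,0,-6.1],[0.041,0.0195,0,0,0,-6.1],[0.0385,0.0235,0,0,0,-6.1]]]' 0.06
python3 -c "
from h import *
plan([.480,-.214,.160],-15.5,3)
c=snap('side','side1')
a=c['pixels'][120:320,200:440,::-1]; cv2.imwrite('pics/side1c.png',cv2.resize(a,None,fx=3,fy=3,interpolation=cv2.INTER_CUBIC))"
```

```text
clock: 1.35
eef_pos: [0.4826, -0.2005, 0.2262]
tool_rot: [0.786, 0.618, -0.0, -0.005]
ft_force: [0.2, -0.8, 0.0]
grip_width: 0.0601
from [ 0.4826 -0.2005  0.2262] t 1.35 F [ 0.2 -0.8  0. ] w 0.060050851600366675 turn [-0.44 -0.3   1.8 ]
[-0.0047, 0.0004, 0.022] [-0.15, -0.1, 0.6]
[-0.0047, 0.0004, 0.022] [-0.15, -0.1, 0.6]
[-0.0046, 0.0004, 0.022] [-0.15, -0.1, 0.6]
```

View pics/side1c.png

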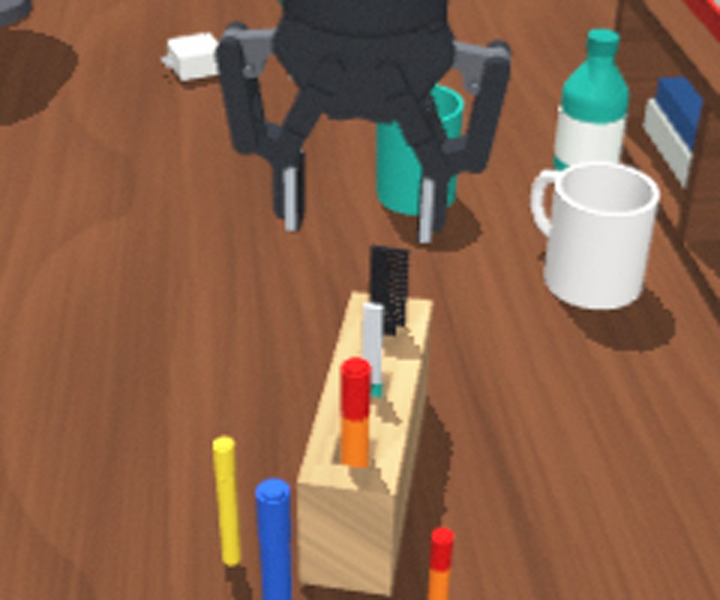

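The open fingers are centred above the marker (tips about (290,225) and (425,240) in the crop, cap at (355,365)), and the marker has clear room. I'll move over it and descend.

```bash
python3 -m jog '[[[-0.012,0.001,0.02,-0.4,-0.3,1.8],[-0.002,0,0.03,0,0,0],[0,0,0,0,0,0]]]'
python3 -c "
from h import *
plan([.480,-.214,.111],-15.5,3)"
```

```text
clock: 1.78
eef_pos: [0.4853, -0.2088, 0.1732]
tool_rot: [0.793, 0.61, 0.002, -0.001]
ft_force: [-0.5, 0.3, -0.2]
grip_width: 0.0598
from [ 0.4853 -0.2088  0.1732] t 1.775 F [-0.5  0.3 -0.2] w 0.05979612015235048 turn [-0.01 -0.23  0.61]
[-0.0022, -0.0013, 0.0207] [-0.0, -0.08, 0.2]
[-0.0022, -0.0013, 0.0207] [-0.0, -0.08, 0.2]
[-0.0022, -0.0012, 0.0207] [-0.0, -0.08, 0.2]
```

```bash
python3 -m jog '[[[-0.007,-0.004,0.012,0,-0.2,0.6],[-0.002,-0.001,0.024,0,0,0],[0,0,0.024,0,0,0],[0,0,0.003,0,0,0]]]'
python3 -c "
from h import *
plan([.480,-.214,.111],-15.5,1)
t=snap('top','top2');s=snap('side','side2')
a=s['pixels'][170:320,260:400,::-1];b=t['pixels'][150:300,330:500,::-1]
f=lambda a:cv2.resize(a,None,fx=2.55,fy=2.55,interpolation=cv2.INTER_CUBIC)
cv2.imwrite('pics/both2.png',np.hstack([f(a),f(b)]))"
```

```text
clock: 2.28
eef_pos: [0.4784, -0.2188, 0.1113]
tool_rot: [0.797, 0.604, 0.001, 0.002]
ft_force: [-0.6, -0.1, 1.3]
grip_width: 0.06
from [ 0.4784 -0.2188  0.1113] t 2.275 F [-0.6 -0.1  1.3] w 0.059960280849291475 turn [ 0.28  0.08 -0.19]
[0.005, 0.0002, 0.0003] [0.28, 0.08, -0.19]
```

View pics/both2.png

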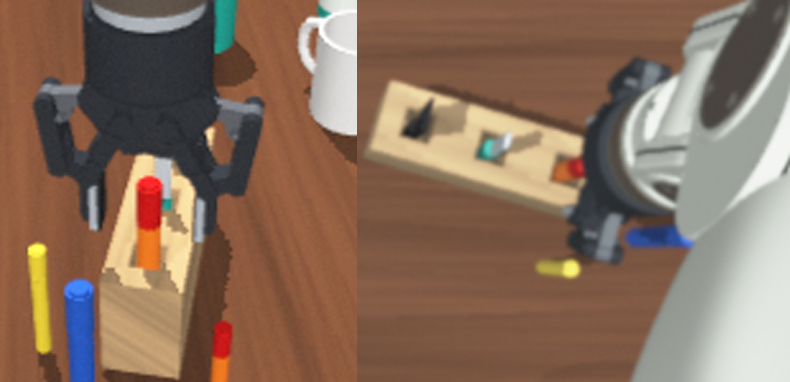

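The fingertips (crop rows about 225) sit level with the marker's cap/barrel boundary, one on each side of it, and clear of the neighbours. I'll close now.

```bash
python3 -m jog '[[[0.004,0,0,0,0,0],[0,0,0,0,0,0],[0,0,0,0,0,0],[0,0,0,0,0,0],[0,0,0,0,0,0],[0,0,0,0,0,0]]]' 0
python3 -m jog '[[[0,0,-0.01,0,0,0],[0,0,-0.03,0,0,0],[0,0,-0.04,0,0,0],[0,0,-0.04,0,0,0],[0,0,0,0,0,0]]]'
python3 -c "
from h import *
s=snap('side','side3')
a=s['pixels'][120:320,200:440,::-1]; cv2.imwrite('pics/side3c.png',cv2.resize(a,None,fx=3,fy=3,interpolation=cv2.INTER_CUBIC))"
```

```text
clock: 3.12
eef_pos: [0.4822, -0.2157, 0.1158]
tool_rot: [0.797, 0.604, 0.003, 0.006]
ft_force: [0.6, 0.3, 0.3]
grip_width: 0.0155
clock: 3.75
eef_pos: [0.4817, -0.2153, 0.2421]
tool_rot: [0.797, 0.604, 0.003, 0.007]
ft_force: [0.3, -1.1, 0.4]
grip_width: 0.0153
```

View pics/side3c.png

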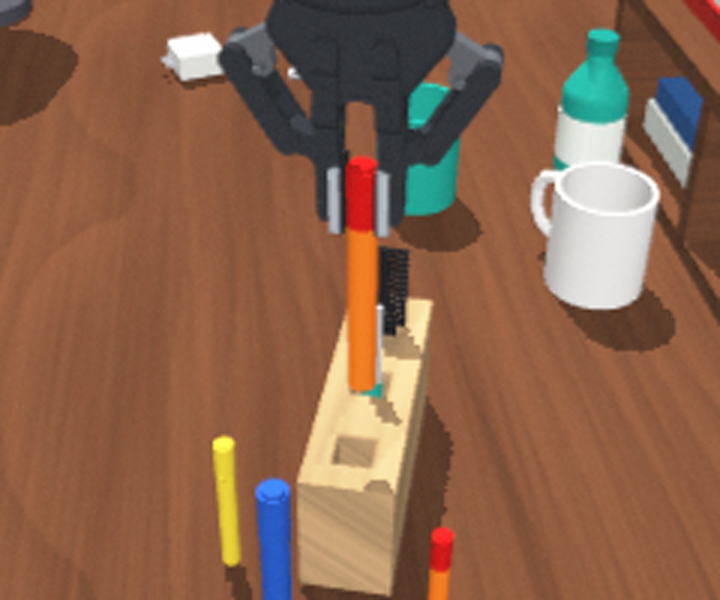

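The marker is gripped by its cap, vertical, with its foot at about crop (362,388), clear of the well. The comb and file haven't moved. Next I'll refine the cup position from its silhouettes and raise further.

```bash
python3 -m jog '[[[0,0,-0.03,0,0,0],[0,0,-0.03,0,0,0]]]'
python3 - <<'E'
from h import *
from scipy.optimize import least_squares
t,s=load('top0'),load('side0')
def box(c,x0,x1,y0,y1):
    im=c['pixels'].astype(int); m=((im[...,1]-im[...,0]>45)).astype(np.uint8); k=np.zeros_like(m);k[y0:y1,x0:x1]=1
    n,l,st,_=cv2.connectedComponentsWithStats(m*k); b=st[1+np.argmax(st[1:,4])]; return np.array([b[0],b[1],b[0]+b[2]-1,b[1]+b[3]-1.])
bt,bs=box(t,170,245,130,200),box(s,315,368,140,200); print(bt,bs)
a=np.linspace(0,6.28,60)
def mb(c,x,y):
    q=np.array([proj(c,(x+r*np.cos(k),y+r*np.sin(k),z)) for z,r in((0,.036),(.095,.038)) for k in a]); return np.r_[q.min(0),q.max(0)]
for nm,cs in(('top',[(t,bt)]),('side',[(s,bs)]),('both',[(t,bt),(s,bs)])):
    r=least_squares(lambda p:np.concatenate([mb(c,*p)-b for c,b in cs]),[.58,.18],diff_step=1e-4); print(nm,r.x,r.fun.round(1))
plan([.578,.182,.30],-15.5+42,9)
E
```

```text
clock: 4.05
eef_pos: [0.4777, -0.2134, 0.2968]
tool_rot: [0.797, 0.604, 0.0, 0.001]
ft_force: [0.1, -0.4, 0.1]
grip_width: 0.0152
[184. 142. 229. 185.] [325. 148. 354. 191.]
top [0.58262506 0.19501769] [-0.8 -0.8  0.9  0.9]
side [0.58225997 0.19093937] [-0.1 -0.9  0.1  0.8]
both [0.58266415 0.19450051] [-0.5 -0.8  1.1  0.9 -0.1 -1.5 -0.   0. ]
from [ 0.4777 -0.2134  0.2968] t 4.05 F [ 0.1 -0.4  0.1] w 0.015176879183588949 turn [  0.1    0.09 -42.18]
[0.0453, -0.0011, -0.0004] [0.01, 0.01, -4.69]
[0.0453, 0.0026, -0.0004] [0.01, 0.01, -4.69]
[0.0449, 0.0063, -0.0004] [0.01, 0.01, -4.69]
[0.0442, 0.0099, -0.0004] [0.01, 0.01, -4.69]
[0.0433, 0.0135, -0.0004] [0.01, 0.01, -4.69]
[0.042, 0.017, -0.0004] [0.01, 0.01, -4.69]
[0.0405, 0.0203, -0.0004] [0.01, 0.01, -4.69]
[0.0387, 0.0236, -0.0004] [0.01, 0.01, -4.69]
[0.0366, 0.0267, -0.0004] [0.01, 0.01, -4.69]
```

```bash
python3 -m jog '[[[0.03,0,0,0,0,-3],[0.045,0.002,0,0,0,-4.7],[0.045,0.006,0,0,0,-4.7],[0.044,0.01,0,0,0,-4.7],[0.043,0.0135,0,0,0,-4.7],[0.042,0.017,0,0,0,-4.7],[0.0405,0.02,0,0,0,-4.7],[0.0385,0.0235,0,0,0,-4.7],[0.036,0.027,0,0,0,-4.7],[0.02,0.015,0,0,0,0],[0,0,0,0,0,0],[0,0,0,0,0,0]]]'
python3 -c "
from h import *
plan([.5825,.1935,.22],26.5,2)
t=snap('top','top4');s=snap('side','side4')
a=s['pixels'][80:230,260:400,::-1];b=t['pixels'][90:240,150:320,::-1]
f=lambda a:cv2.resize(a,None,fx=2.55,fy=2.55,interpolation=cv2.INTER_CUBIC)
cv2.imwrite('pics/both4.png',np.hstack([f(a),f(b)]))"
```

```text
clock: 5.55
eef_pos: [0.5846, 0.1992, 0.2798]
tool_rot: [0.529, 0.849, -0.009, -0.008]
ft_force: [-0.1, -0.1, 0.8]
grip_width: 0.0155
from [0.5846 0.1992 0.2798] t 5.55 F [-0.1 -0.1  0.8] w 0.015471677042815261 turn [-1.3  -0.21 -0.39]
[-0.0022, -0.0015, 0.03] [-0.65, -0.11, -0.19]
[-0.0021, -0.0019, 0.0299] [-0.65, -0.11, -0.19]
```

View pics/both4.png

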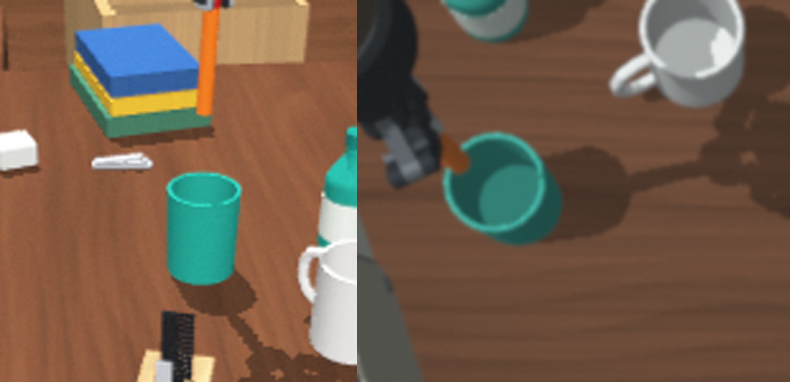

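The marker hangs above the cup: its foot is at side pixel (340,124) and top pixel (190,154). I'll triangulate the foot before lowering.

```bash
python3 -c "
from h import *
t,s=load('top4'),load('side4')
print(tri(t,(189.6,153.9),s,(340,124.3)))
print(bot.get_obs()['eef_pos'])
print(proj(t,(.5846,.1992,.175)),proj(s,(.5846,.1992,.175)))"
python3 -m jog '[[[-0.0045,-0.003,0.03,-1.3,-0.2,-0.4],[0,0,0.03,0,0,0],[0,0,0,0,0,0]]]'
python3 -c "
from h import *
plan([.5825,.1935,.115],26.5,3)
t=snap('top','top5');s=snap('side','side5')
a=s['pixels'][80:230,260:400,::-1];b=t['pixels'][90:240,150:320,::-1]
f=lambda a:cv2.resize(a,None,fx=2.55,fy=2.55,interpolation=cv2.INTER_CUBIC)
cv2.imwrite('pics/both5.png',np.hstack([f(a),f(b)]))"
```

```text
[0.58070071 0.20174075 0.17180847]
[0.58470733 0.1987467  0.28026562]
[190.76551552 150.53177116] [341.18622537 123.55329479]
clock: 6.02
eef_pos: [0.5838, 0.1895, 0.2206]
tool_rot: [0.529, 0.849, 0.001, 0.001]
ft_force: [-1.1, 0.3, -0.9]
grip_width: 0.0151
from [0.5838 0.1895 0.2206] t 6.025 F [-1.1  0.3 -0.9] w 0.015122288179069923 turn [ 0.21  0.04 -0.31]
[0.0014, 0.0001, 0.0352] [0.07, 0.01, -0.1]
[0.0014, 0.0001, 0.0352] [0.07, 0.01, -0.1]
[0.0014, 0.0002, 0.0352] [0.07, 0.01, -0.1]
```

View pics/both5.png

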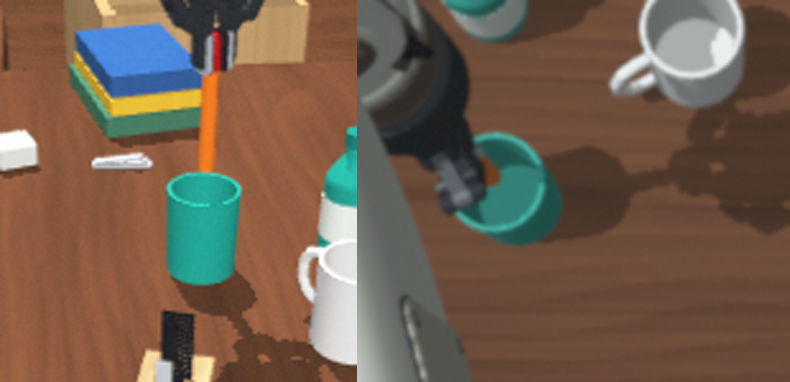

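The marker is over the cup's opening (side foot (206,170), inside the rim span 168–241; top view shows it inside the rim). Lowering.

```bash
python3 -m jog '[[[0.003,0,0.03,0.2,0,-0.3],[0,0,0.03,0,0,0],[0,0,0.025,0,0,0],[0,0,0.01,0,0,0],[0,0,0,0,0,0]]]'
python3 -c "
from h import *
plan([.5825,.1935,.113],26.5,1)"
```

```text
clock: 6.75
eef_pos: [0.5924, 0.1943, 0.1375]
tool_rot: [0.527, 0.85, 0.009, 0.008]
ft_force: [0.8, 0.3, -0.7]
grip_width: 0.0154
from [0.5924 0.1943 0.1375] t 6.75 F [ 0.8  0.3 -0.7] w 0.015411445505163985 turn [ 1.41  0.24 -0.11]
[0.0038, -0.0098, 0.0243] [1.41, 0.24, -0.11]
```

```bash
python3 -m jog '[[[0.002,-0.009,0.003,1.4,0.2,0],[0,0,0.012,0,0,0],[0,0,0,0,0,0]]]'
python3 -c "
from h import *
plan([.5825,.1935,.113],26.5,1)"
```

```text
clock: 7.12
eef_pos: [0.5847, 0.1925, 0.1246]
tool_rot: [0.527, 0.85, 0.001, 0.002]
ft_force: [0.4, 0.1, 0.6]
grip_width: 0.0155
from [0.5847 0.1925 0.1246] t 7.125 F [0.4 0.1 0.6] w 0.015485225980836707 turn [ 0.21  0.07 -0.11]
[0.0019, -0.0016, 0.0116] [0.21, 0.07, -0.11]
```

```bash
python3 -m jog '[[[0.001,-0.001,0.006,0,0,0],[0,0,0.006,0,0,0],[0,0,0,0,0,0]]]'
python3 -c "
from h import *
plan([.5825,.1935,.113],26.5,1)
s=snap('side','side6');a=s['pixels'][80:230,260:400,::-1];cv2.imwrite('pics/s6.png',cv2.resize(a,None,fx=3.5,fy=3.5,interpolation=cv2.INTER_CUBIC))"
```

```text
clock: 7.5
eef_pos: [0.5834, 0.193, 0.1119]
tool_rot: [0.527, 0.85, 0.001, 0.002]
ft_force: [-0.6, 1.1, 0.5]
grip_width: 0.0154
from [0.5834 0.193  0.1119] t 7.5 F [-0.6  1.1  0.5] w 0.015413901915286658 turn [ 0.23  0.07 -0.11]
[0.0008, -0.0006, -0.0011] [0.23, 0.07, -0.11]
```

View pics/s6.png

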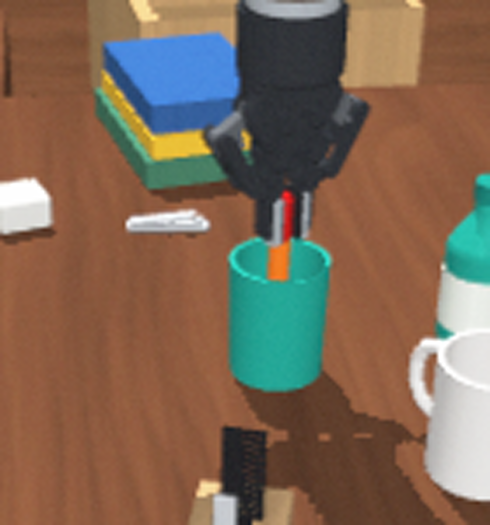

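The marker is upright in the cup, the cup is upright, and no contact force shows. I'll release and retreat upward.

```bash
python3 -m jog '[[[0,0,0,0,0,0],[0,0,0,0,0,0],[0,0,0,0,0,0],[0,0,0,0,0,0]]]' 0.0854
python3 -m jog '[[[0,0,-0.01,0,0,0],[0,0,-0.02,0,0,0],[0,0,-0.03,0,0,0],[0,0,-0.04,0,0,0],[0,0,-0.04,0,0,0],[0,0,0,0,0,0],[0,0,0,0,0,0]]]'
python3 -c "
from h import *
s=snap('side','side7');a=s['pixels'][80:320,220:420,::-1];cv2.imwrite('pics/s7.png',cv2.resize(a,None,fx=2.5,fy=2.5,interpolation=cv2.INTER_CUBIC))"
```

```text
clock: 8.05
eef_pos: [0.5842, 0.1933, 0.113]
tool_rot: [0.527, 0.85, 0.002, 0.002]
ft_force: [-0.7, -0.2, 0.4]
grip_width: 0.0847
clock: 8.93
eef_pos: [0.5833, 0.1931, 0.261]
tool_rot: [0.527, 0.85, 0.003, 0.003]
ft_force: [0.3, -0.3, -0.1]
grip_width: 0.0852
```

View pics/s7.png

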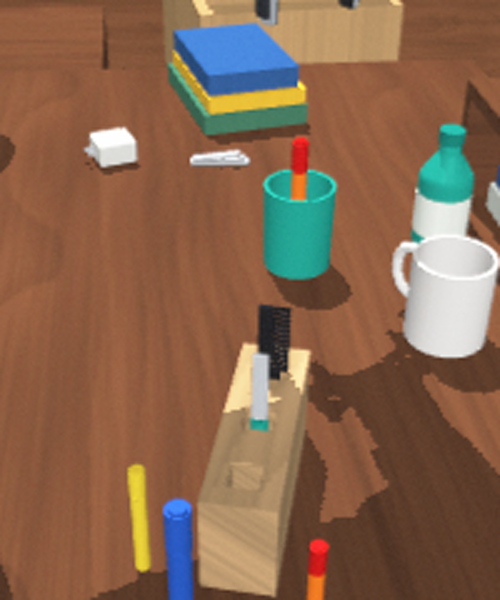

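The marker stands in the upright cup with its red cap up (cap at crop (300,150)). The comb and file are still in the stand, its near well is empty, and the gripper is well clear.

```bash
python3 -c "
from workcell import bot
print(bot.job_done(), bot.get_obs()['clock'])"
```

```text
the job is handed in; nothing more can be done
the job is handed in; nothing more can be done
```

The orange marker is out of the wooden stand and standing in the teal pen cup, red cap up. I gripped it by the cap, lifted it clear, lowered it to the cup floor, released it and backed the gripper off. The job is handed in; the robot clock read about 9 s just before that.

- **Last picture:** It was taken just before hand-in. The marker was upright in the cup and the cup was upright. The comb and nail file were in their wells, and the blue, yellow and small orange look-alikes were where they had been. The gripper was well clear and touching nothing.
- **Forces:** No wrist force reading went above about 1.5 N. These were taken at the end of each move, not continuously.
- **Disagreements:**
  - My first hand-read cup position differed by 17 mm between the two cameras. A fit to the cup's outline brought that down to about 4 mm, and I used the fitted position.
  - The arm drifted about 10 mm while lowering into the cup, and I corrected that before going further.
- **Not checked:** I took no picture after hand-in, and `job_done()` gives no verdict.

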